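# Find the polished die blank by its drag

## Task

Three steel die blanks that look alike lie on the black granite plate; one is already polished underneath, the other two are still rough. Slide them flat along the plate, a hand's breadth or so at a time, to feel which one drags much less, then pick up that polished one and lay it gently, without dropping it, flat in the green-lined wooden tray. Never lift the rough ones off the plate; they stay lying on it (where they have slid to does not matter).

Things in the scene. Friction and masses are not known exactly. Their poses are not given: they have to be found in the camera images.
- place_left (a point): Where the centre of the left blank lies at the start (within 5 mm and 5 degrees); the point belongs to the plate and does not follow the blank. Each blank is a bright steel block 50 mm (x) by 70 mm (y) by 32 mm high (z, up), 0.79 to 0.97 kg, with two black dowel holes on top. x points away from the robot within 10 degrees; towards the robot each has 130 mm of free plate to slide over
- place_middle (a point): The same for the middle blank. The three places are in a row along y, 115 mm apart, near the far edge of a fixed black granite plate (280 mm deep, 350 mm wide, level top 45 mm above the table, so the centre of a blank lying on it is at 61 mm)
- place_right (a point): The same for the right blank. Any of the three places may hold the polished one, and it cannot be seen: pushed slowly over the plate, the polished blank resists with 0.5 to 0.9 N, a rough one with 5.5 to 9 N
- tray_floor (a point): Centre of the inner floor, 6 mm above the table, of the low fixed open wooden tray with a green lining that stands on the table to the robot's left of the plate. Inside 158 mm (its x) by 138 mm (its y); walls 6 mm thick, their rims 28 mm above the table. x, y along its sides, z up
Mind the look-alikes: they are no part of the job. Leave any red look-alike of the part that bears tray_floor alone.

How it is judged:
On the way:
1. the polished blank has been slid flat on the plate to a spot at least 25 mm from where it started (distance of polished_blank_mid from where it was at the start of the episode above 0.025 m and height (world z) of polished_blank_mid between 0.055 and 0.065 m and angle between polished_blank_mid's own z axis and vertical below 0.15 rad and horizontal distance between polished_blank_mid and tray_floor above 0.13 m), for 0.1 s.
At the end, for the whole second after the job is handed in: The polished blank lies flat (within 9 degrees) and at rest on the tray's floor, inside its walls, and both rough blanks lie flat (within 9 degrees) on the plate (x of polished_blank_mid in the frame of tray_floor between -0.08 and 0.08 m and y of polished_blank_mid in the frame of tray_floor between -0.07 and 0.07 m and height (world z) of polished_blank_mid below 0.026 m and angle between each of polished_blank_mid, rough_blank1_mid, rough_blank2_mid's own z axis and vertical below 0.15 rad and linear speed of polished_blank below 0.02 m/s and height (world z) of rough_blank1_mid between 0.055 and 0.067 m and height (world z) of rough_blank2_mid between 0.055 and 0.067 m); the robot touches nothing.
It fails at once if a rough blank was lifted (more than 20 mm) off the plate or pushed off it (height (world z) of any of rough_blank1_mid, rough_blank2_mid above 0.081 m or height (world z) of any of rough_blank1_mid, rough_blank2_mid below 0.04 m).
It fails at once if the polished blank was dropped into the tray (faster than 0.75 m/s, a fall of about 30 mm) (linear speed of polished_blank above 0.75 m/s and horizontal distance between polished_blank_mid and tray_floor below 0.08 m and height (world z) of polished_blank_mid below 0.1 m).
It also fails if it takes over 58 s, if anything falls off the work surface, if the arm or the gripper's body presses on something with over 40 N, if the wrist force passes 120 N, or if a joint passes its speed limit or range.

## Robot

A 6-joint arm with a two-finger parallel gripper is mounted at the origin on the work surface. World frame = base frame: x ahead of the robot, y to its left, z up, the work surface at z = 0. Lengths are in m, angles in rad, forces in N, time in s.
With the tool pointing down it reaches from about 0.35 to 1 m from the base axis. Payload 7.1 kg.
Tool frame: the origin (TCP) lies midway between the tips of the shut fingers; the grasp point (between the pads) lies 19 mm behind it; z points along the fingers, y is the direction in which the jaws open and shut (so a half turn about z gives the same grasp; the last joint's range is limited). The gripper opens to 85 mm and grips with 20 to 120 N. Pads are 22 mm wide; open, the fingers measure 114 mm over their backs; the gripper's body (76 mm by 85 mm) begins 54 mm behind the grasp point. The pads swing forward as they close: fully open they stand 13 mm farther back than shut.
Start: joints at [1.152, 0.423, 1.63, -0, 1.089, -0.019], TCP at [0.243, 0.576, 0.231] pointing down, gripper open.
Joint ranges: [-3, 3], [-0.9, 2.11], [0.09, 2.58], [-1.31, 4.45], [0.11, 2.69], [-2.54, 2.54]. Speed limits (rad/s): [2.39, 2.39, 3.01, 3.14, 3.14, 3.14].

## Interface

Orientations are given as a 3x3 rotation matrix whose columns are the frame's x, y, z axes.
In Python, from cell import env gives the robot as it stands.
- The arm moves only by the tool step_arm, never from a script. Its argument "targets" is a list of rows, each a list of 3 entries, a list of its own where there are three numbers: the finger opening in mm, from 0 to 85.4, then the shift along the tool's x, y, z in units of 30 mm (1.0 is 30 mm), then the turn about the tool's z in units of 6 degrees (1.0 is 6 degrees). A call has 1 to 10 rows; each row shifts and turns the pose as measured when the row begins, along the tool's axes as they then stand; what a row does not reach is not made up. A row lasts 1/12 s, in which the tool goes at most 41.7 mm and 7.16 degrees, less where a joint would pass 70% of its speed; a pose out of reach is approached as far as the arm can. A call is refused whole if a number of a shift passes 1 or a number of a turn 1, either way. A call with a gripper value outside its range is refused whole. The fingers move at their own pace and stop on an object; "newtons" is the grip in N (left out, the last holds). Time passes only in rows, so rows that do not move let the fingers close. It gives the time, the measured TCP pose, the force and the opening at its end, in the units of the state.
- env.sense(): the state, without advancing time (a new reading comes with each control period).
- env.grab_frame(name): name is "scene" or "top" or "wrist"; returns a dict with "img" (480x640x3 uint8, blue, green, red), "range_z" (480x640 float32, m along the optical axis (not along the pixel's ray), 0 where there is no reading), "mtx" (3x3 intrinsics, pixels), "R" (3x3) and "t" (3): a world point X has camera coordinates R X + t; the wrist camera has in their place "mount" (4x4, takes a point from camera to tool coordinates, whose origin is the TCP and whose axes are the flange's). Camera axes: x right, y down, z forward; pixel columns grow to the right and rows downward; lengths in m; the calibration is good to about 2 mm. The wrist camera is an equidistant fisheye: a pixel r from the principal point sees the ray r / f radians off the axis. A picture is of the moment at which its call begins: read the wrist's pose just before it.
- env.hand_in(): hands the job in, once; it reports no verdict.
Trained networks look in the newest picture that a camera, given by its name, has taken for a name from the list of things; names that differ only in an ending like _2 or _b are one class to them, and where a whole thing is asked for, a point or a joint stands for the part that bears it (a point fixed in the world has none). Each returns a list of dicts, best first, with "score" (0 to 1); they miss things now and then, are a little off and sometimes report something else, mostly with a low value. They report only what shows in the picture. A call takes as long as a camera call. They do not tell look-alikes from the thing itself.
- env.look_for(camera, label): "bbox" ([left, top, width, height] in pixels, round what is visible of it).
- env.cut_out(camera, label): "mask" (480x640 bool, what is visible of it) and "bbox" ([left, top, width, height] in pixels, round what is visible of it).
The state is a dict: "time": time; "q": joint angles; "joint_velocities": joint speeds; "joint_torque": joint torques, N m; "position": TCP position; "ee_rot": TCP orientation; "contact_force": force on the tool from outside, world axes, zero at the start; "wrist_torque": the same for the moment, N m; "gripper_width": finger opening in m.
Only numpy, scipy, OpenCV 4.12 (cv2) and the standard library are available. Lean on these libraries where they do the work, as an engineer would, in place of code of your own. Each camera call takes 0.05 s, during which the arm holds its last target.

## Working session

There is one attempt and no reset: what is moved stays moved. The work goes in short steps, Python scripts to look and compute and a tool call to move; the robot and the scene stay as the last step left them, time stands still between calls to the robot, and variables do not carry over. Pictures are saved under pics/ and viewed, and the job is handed in when it is done.

Besides the shell and the picture viewer there is one more tool, called by a JSON object that holds its "method" and its "body", one argument or row to a line. step_arm: Moves the arm, as the interface text tells. Its arguments: {"type":"object","properties":{"targets":{"type":"array","items":{"type":"array"}},"newtons":{"type":"number"}},"required":["targets"]}

```bash
mkdir -p pics; ls; python3 - <<'E'
from cell import env
import cv2,numpy as np
s=env.sense()
for k in s: print(k,np.round(s[k],3).tolist())
for n in ["scene","top"]:
    f=env.grab_frame(n); cv2.imwrite(f"pics/{n}0.png",f["img"]); np.savez(f"{n}0.npz",**f)
    print(n,np.round(f["mtx"],1).tolist(),np.round(f["R"],3).tolist(),np.round(f["t"],3))
E
```

```text
pics
time 0.0
q [1.152, 0.424, 1.631, 0.0, 1.089, -0.019]
joint_velocities [-0.001, -0.0, 0.0, -0.0, 0.0, 0.002]
joint_torque [-0.001, -55.739, -28.174, -0.0, 0.007, -0.0]
position [0.243, 0.575, 0.231]
ee_rot [[-0.921, 0.389, -0.001], [0.389, 0.921, -0.001], [0.0, -0.002, -1.0]]
contact_force [-0.378, -0.095, -0.098]
wrist_torque [0.048, 0.022, -0.015]
gripper_width 0.085
scene [[479.2, 0.0, 318.0], [0.0, 479.2, 237.1], [0.0, 0.0, 1.0]] [[-0.597, 0.802, -0.019], [0.528, 0.374, -0.762], [-0.604, -0.465, -0.647]] [ 0.251 -0.187  1.332]
top [[434.0, 0.0, 318.8], [0.0, 434.0, 238.9], [0.0, 0.0, 1.0]] [[0.004, -1.0, -0.001], [-0.997, -0.004, -0.074], [0.074, 0.001, -0.997]] [0.036 0.456 0.836]
```

View pics/top0.png

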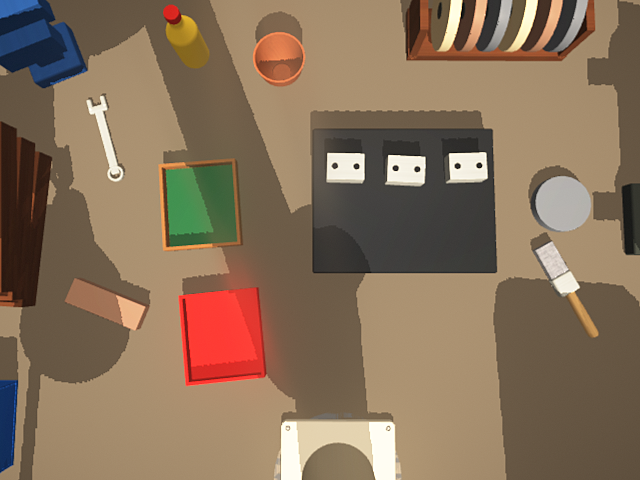

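View pics/scene0.png

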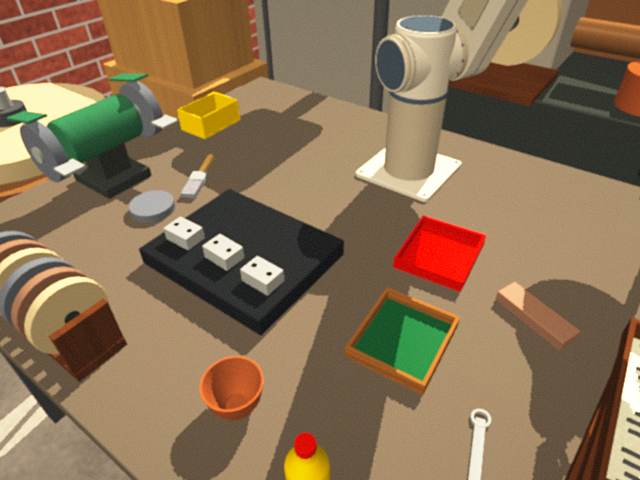

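Top view: the blanks are at about (346,167) left, (406,169) middle and (467,167) right, on the black plate. The green-lined wooden tray is at (201,204). Its red look-alike is at (222,336) and gets left alone.

```bash
cat > h.py <<'E'
import numpy as np,cv2
def load(n): return dict(np.load(n))
def cloud(f):
    z=f["range_z"]; K=f["mtx"]; v,u=np.mgrid[0:480,0:640]
    P=np.stack([(u-K[0,2])/K[0,0]*z,(v-K[1,2])/K[1,1]*z,z],-1)
    return (P-f["t"])@f["R"]   # R^T (P-t)
def pix(f,X):
    c=f["R"]@np.asarray(X)+f["t"]; p=f["mtx"]@c; return p[:2]/p[2]
def ray(f,u,v,z):
    K=f["mtx"]; d=f["R"].T@np.array([(u-K[0,2])/K[0,0],(v-K[1,2])/K[1,1],1]); C=-f["R"].T@f["t"]
    return C+d*(z-C[2])/d[2]
def blanks(f):
    W=cloud(f); hsv=cv2.cvtColor(f["img"],cv2.COLOR_BGR2HSV)
    m=(abs(W[...,2]-0.077)<0.008)&(f["range_z"]>0)
    m=m.astype(np.uint8)
    n,l,st,ce=cv2.connectedComponentsWithStats(m)
    out=[]
    for i in range(1,n):
        if st[i,4]<300: continue
        p=W[l==i]
        r=cv2.minAreaRect((p[:,:2]*1000).astype(np.float32))
        out.append((np.round(r[0],1),np.round(r[1],1),round(r[2],1),round(np.median(p[:,2])*1000,1),st[i,:4].tolist()))
    return out
E
python3 - <<'E'
from h import *
from cell import env
f=load("top0.npz")
for b in blanks(f): print(b)
for L in ["place_left","tray_floor"]:
    for d in env.cut_out("top",L)[:4]: 
        print(L,d["score"],d["bbox"])
W=cloud(f)
# plate, tray
hsv=cv2.cvtColor(f["img"],cv2.COLOR_BGR2HSV)
g=((hsv[...,0]>40)&(hsv[...,0]<85)&(hsv[...,1]>90)).astype(np.uint8)
n,l,st,ce=cv2.connectedComponentsWithStats(g)
for i in range(1,n):
    if st[i,4]>500:
        p=W[l==i]; print("green",st[i],cv2.minAreaRect((p[:,:2]*1000).astype(np.float32)),np.median(p[:,2]))
m=((abs(W[...,2]-.045)<.006)&(f["range_z"]>0)).astype(np.uint8)
n,l,st,ce=cv2.connectedComponentsWithStats(m)
for i in range(1,n):
    if st[i,4]>3000:
        p=W[l==i]; print("plate",st[i],cv2.minAreaRect((p[:,:2]*1000).astype(np.float32)),np.median(p[:,2]))
cv2.imwrite("pics/crop0.png",cv2.resize(f["img"][110:280,150:500],None,fx=2.2,fy=2.2))
E
```

```text
(array([496.6, 591.3]), array([ 31.2, 315.1]), 87.7, np.float64(79.3), [0, 128, 26, 172])
(array([587.1,  -9.5]), array([69.1, 50.1]), 89.0, np.float64(77.8), [326, 152, 38, 29])
(array([ 588.9, -235.8]), array([50.4, 70.8]), 2.4, np.float64(77.7), [447, 152, 40, 28])
(array([ 582.7, -121.7]), array([70. , 50.7]), 87.8, np.float64(77.8), [386, 155, 39, 29])
place_left 0.68 [312.4, 125.7, 182.4, 145.4]
tray_floor 0.58 [178.9, 288.2, 82.0, 97.5]
tray_floor 0.56 [158.1, 157.4, 82.6, 92.3]
green [ 166  165   71   81 5095] ((509.1827392578125, 188.5313720703125), (338.0063171386719, 179.21446228027344), 80.43824768066406) 0.007937560345843366
plate [  312   128   185   145 22809] ((531.069580078125, -123.50736999511719), (279.7701721191406, 349.28302001953125), 0.3176118731498718) 0.04597646882712268
```

View pics/crop0.png

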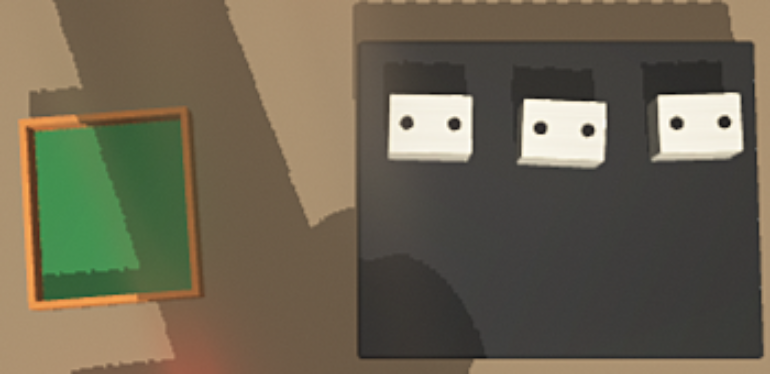

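Choice: the green-lined wooden tray at (201,204), not the red one at (222,336). The crop confirms the wooden rim and green floor. Next I'll work out the tray centre and plan the first reach.

```bash
cat >> h.py <<'E'
def wrap(a): return (a+np.pi)%(2*np.pi)-np.pi
def plan(s,goal,ydir_deg,maxrows=60,frac=1.0):
    """goal TCP xyz; ydir: world direction (deg) of tool y. Print rows (shift units, turn units)."""
    p=np.array(s["position"],float); R=np.array(s["ee_rot"]); a=np.arctan2(R[1,1],R[0,1])
    goal=np.array(goal,float); rows=[]
    da=wrap(np.radians(ydir_deg)-a)
    d=goal-p; n=int(max(np.ceil(np.linalg.norm(d)/0.030/frac),np.ceil(abs(da)/np.radians(6)/frac),1))
    for i in range(n):
        st=d/n
        y=np.array([np.cos(a),np.sin(a),0]); z=np.array([0,0,-1.]); x=np.cross(y,z)
        rows.append([round(float(st@x)/.03,2),round(float(st@y)/.03,2),round(float(st@z)/.03,2),round(float(-da/n/np.radians(6)),2)])
        a+=da/n
    return rows
def report(s):
    R=np.array(s["ee_rot"]); print("t",round(s["time"],2),"p",np.round(np.array(s["position"])*1000,1),"ydir",round(np.degrees(np.arctan2(R[1,1],R[0,1])),2),"F",np.round(s["contact_force"],2),"w",round(s["gripper_width"]*1000,1),"q",np.round(s["q"],2))
E
python3 - <<'E'
from h import *
from cell import env
f=load("top0.npz"); W=cloud(f)
hsv=cv2.cvtColor(f["img"],cv2.COLOR_BGR2HSV)
g=((hsv[...,0]>40)&(hsv[...,0]<85)&(hsv[...,1]>90)&(abs(W[...,2]-.007)<.006))
g[:,:150]=0; g[:,250:]=0
p=W[g]; print("green",cv2.minAreaRect((p[:,:2]*1000).astype(np.float32)),g.sum())
m=(abs(W[...,2]-.029)<.006)&(f["range_z"]>0); m[:,:140]=0; m[:,260:]=0; m[270:]=0
p=W[m]; print("rim",cv2.minAreaRect((p[:,:2]*1000).astype(np.float32)),m.sum())
s=env.sense(); report(s)
r=plan(s,[0.587,-0.010,0.15],-1); print(len(r)); 
for x in r: print(x)
E
```

```text
green ((523.4140625, 274.60833740234375), (154.99081420898438, 134.04122924804688), 4.751348972320557) 5071
rim ((640.487060546875, 282.7646179199219), (405.9927673339844, 151.2407989501953), 4.872887134552002) 1265
t 0.2 p [243.1 575.4 230.8] ydir 67.09 F [ 0.75  0.33 -1.08] w 85.0 q [ 1.15  0.42  1.63 -0.    1.09 -0.02]
23
[-0.79, -0.59, 0.12, 0.49]
[-0.82, -0.55, 0.12, 0.49]
[-0.85, -0.5, 0.12, 0.49]
[-0.87, -0.46, 0.12, 0.49]
[-0.89, -0.41, 0.12, 0.49]
[-0.91, -0.37, 0.12, 0.49]
[-0.93, -0.32, 0.12, 0.49]
[-0.95, -0.27, 0.12, 0.49]
[-0.96, -0.22, 0.12, 0.49]
[-0.97, -0.17, 0.12, 0.49]
[-0.98, -0.12, 0.12, 0.49]
[-0.98, -0.07, 0.12, 0.49]
[-0.98, -0.02, 0.12, 0.49]
[-0.98, 0.03, 0.12, 0.49]
[-0.98, 0.08, 0.12, 0.49]
[-0.98, 0.13, 0.12, 0.49]
[-0.97, 0.18, 0.12, 0.49]
[-0.96, 0.23, 0.12, 0.49]
[-0.94, 0.28, 0.12, 0.49]
[-0.93, 0.33, 0.12, 0.49]
[-0.91, 0.38, 0.12, 0.49]
[-0.89, 0.42, 0.12, 0.49]
[-0.86, 0.47, 0.12, 0.49]
```

{"method": "step_arm", "body": {
  "targets": [
    [80, [-0.8, -0.6, 0], 0.5],
    [80, [-0.8, -0.55, 0], 0.5],
    [80, [-0.85, -0.5, 0], 0.5],
    [80, [-0.87, -0.45, 0], 0.5],
    [80, [-0.9, -0.4, 0], 0.5],
    [80, [-0.9, -0.35, 0.1], 0.5],
    [80, [-0.93, -0.3, 0.1], 0.5],
    [80, [-0.95, -0.27, 0.1], 0.5],
    [80, [-0.95, -0.22, 0.1], 0.5],
    [80, [-0.97, -0.17, 0.1], 0.5]
  ],
  "newtons": 60
}}

```text
time: 1.03
position: [0.393, 0.315, 0.2143]
ee_rot: [[-0.592, 0.806, 0.0], [0.806, 0.592, 0.002], [0.001, 0.001, -1.0]]
contact_force: [0.2, -0.0, 0.1]
gripper_width: 0.0801
```

{"method": "step_arm", "body": {
  "targets": [
    [74, [-0.97, -0.12, 0.1], 0.5],
    [74, [-0.97, -0.07, 0.1], 0.5],
    [74, [-0.97, -0.02, 0.1], 0.5],
    [74, [-0.97, 0.03, 0.1], 0.5],
    [74, [-0.97, 0.1, 0.1], 0.5],
    [74, [-0.97, 0.15, 0.1], 0.5],
    [74, [-0.95, 0.2, 0.1], 0.5],
    [74, [-0.95, 0.25, 0.1], 0.5],
    [74, [-0.94, 0.3, 0.1], 0.5],
    [74, [-0.9, 0.35, 0.1], 0.5]
  ]
}}

```text
time: 1.87
position: [0.5398, 0.0449, 0.1825]
ee_rot: [[-0.082, 0.997, 0.0], [0.997, 0.082, 0.002], [0.002, 0.001, -1.0]]
contact_force: [0.6, 0.4, 0.2]
gripper_width: 0.0737
```

```bash
python3 - <<'E'
from h import *
from cell import env
s=env.sense(); report(s)
r=plan(s,[0.587,-0.010,0.12],-1); print(len(r)); 
for x in r: print(x)
E
```

```text
t 1.87 p [539.8  44.9 182.5] ydir 4.72 F [0.56 0.39 0.25] w 73.7 q [ 0.06  0.37  1.85  0.    0.92 -0.02]
4
[-0.49, 0.35, 0.52, 0.24]
[-0.48, 0.37, 0.52, 0.24]
[-0.47, 0.38, 0.52, 0.24]
[-0.46, 0.39, 0.52, 0.24]
```

{"method": "step_arm", "body": {
  "targets": [
    [74, [-0.5, 0.35, 0.5], 0.24],
    [74, [-0.48, 0.37, 0.5], 0.24],
    [74, [-0.47, 0.38, 0.5], 0.24],
    [74, [-0.46, 0.39, 0.5], 0.24],
    [74, [0, 0, 0], 0],
    [74, [0, 0, 0], 0]
  ]
}}

```text
time: 2.37
position: [0.5918, -0.0197, 0.1197]
ee_rot: [[0.033, 0.999, 0.003], [0.999, -0.033, 0.001], [0.002, 0.003, -1.0]]
contact_force: [-0.3, 0.2, 0.3]
gripper_width: 0.0739
```

```bash
python3 - <<'E'
from h import *
from cell import env
s=env.sense(); report(s)
f=env.grab_frame("wrist"); cv2.imwrite("pics/w1.png",f["img"])
r=plan(s,[0.587,-0.010,0.047],-1); print(len(r)); 
for x in r: print(x)
E
```

```text
t 2.37 p [591.8 -19.7 119.7] ydir -1.91 F [-0.29  0.24  0.28] w 73.9 q [-0.05  0.52  1.78  0.    0.84 -0.02]
3
[0.11, -0.06, 0.81, -0.05]
[0.11, -0.06, 0.81, -0.05]
[0.11, -0.06, 0.81, -0.05]
```

View pics/w1.png

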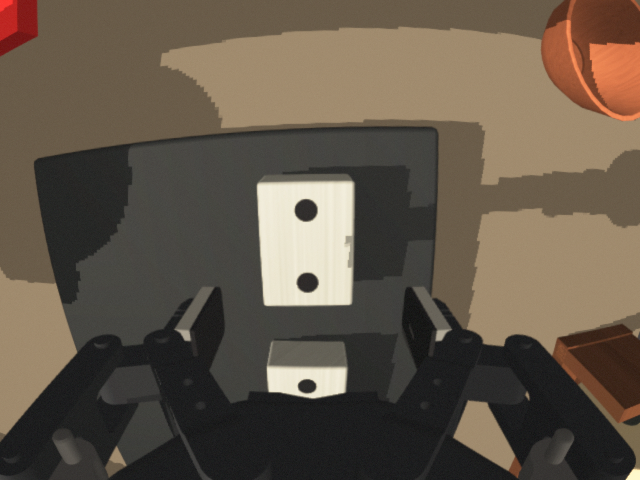

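The wrist view shows the left blank at (307,240), centred laterally between the open pads at (205,325) and (425,325). I'm going down over it.

{"method": "step_arm", "body": {
  "targets": [
    [74, [0.15, -0.08, 0.4], 0],
    [74, [0.15, -0.08, 0.5], 0],
    [74, [0, 0, 0.5], 0],
    [74, [0, 0, 0.5], 0],
    [70, [0, 0, 0.4], 0],
    [66, [0, 0, 0], 0],
    [64, [0, 0, 0], 0]
  ]
}}

```text
time: 3.0
position: [0.5852, -0.0035, 0.05]
ee_rot: [[0.025, 1.0, 0.007], [1.0, -0.025, 0.002], [0.002, 0.007, -1.0]]
contact_force: [0.9, -0.0, -0.6]
gripper_width: 0.0638
```

```bash
python3 - <<'E'
from h import *
from cell import env
s=env.sense(); report(s)
f=env.grab_frame("wrist"); cv2.imwrite("pics/w2.png",f["img"])
f=env.grab_frame("scene"); cv2.imwrite("pics/s2.png",cv2.resize(f["img"][180:320,120:360],None,fx=3,fy=3))
r=plan(s,[0.587,-0.010,0.047],-1); print(len(r)); 
for x in r: print(x)
E
```

```text
t 3.0 p [585.2  -3.5  50. ] ydir -1.45 F [ 0.9  -0.03 -0.6 ] w 63.8 q [-0.03  0.62  1.82  0.    0.7  -0.  ]
1
[-0.22, 0.07, 0.1, -0.08]
```

View pics/s2.png

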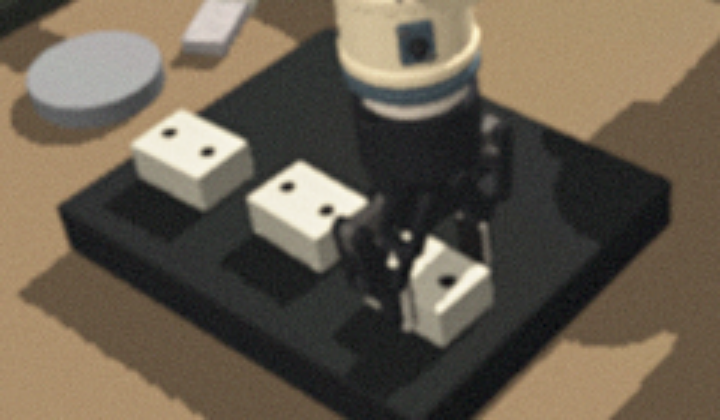

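The fingers straddle the left blank, with the scene crop showing them round the block at (430,290). Now I'll drag it towards the robot.

{"method": "step_arm", "body": {
  "targets": [
    [64, [-0.22, -0.1, 0.05], 0],
    [64, [0, -0.15, 0], 0],
    [64, [0, -0.15, 0], 0],
    [64, [0, -0.15, 0], 0],
    [64, [0, -0.15, 0], 0],
    [64, [0, -0.15, 0], 0]
  ]
}}

```text
time: 3.6
position: [0.5675, -0.0115, 0.0537]
ee_rot: [[0.027, 0.999, 0.029], [1.0, -0.027, 0.001], [0.002, 0.029, -1.0]]
contact_force: [4.8, -0.7, -2.8]
gripper_width: 0.064
```

{"method": "step_arm", "body": {
  "targets": [
    [64, [0, -0.15, 0], 0],
    [64, [0, -0.15, 0], 0],
    [64, [0, -0.15, 0], 0]
  ]
}}

```text
time: 3.85
position: [0.5571, -0.0117, 0.0556]
ee_rot: [[0.028, 0.999, 0.04], [1.0, -0.028, 0.001], [0.002, 0.039, -0.999]]
contact_force: [5.4, -0.1, -1.8]
gripper_width: 0.064
```

{"method": "step_arm", "body": {
  "targets": [
    [64, [0, -0.15, 0], 0],
    [64, [0, -0.15, 0], 0]
  ]
}}

```text
time: 4.02
position: [0.5506, -0.0119, 0.0569]
ee_rot: [[0.029, 0.998, 0.047], [1.0, -0.029, 0.001], [0.002, 0.047, -0.999]]
contact_force: [6.3, -0.5, -1.5]
gripper_width: 0.064
```

{"method": "step_arm", "body": {
  "targets": [
    [64, [0, -0.15, 0], 0],
    [64, [0, -0.15, 0], 0]
  ]
}}

```text
time: 4.18
position: [0.5448, -0.0121, 0.0585]
ee_rot: [[0.029, 0.998, 0.057], [1.0, -0.03, 0.0], [0.002, 0.056, -0.998]]
contact_force: [5.9, -0.1, -1.8]
gripper_width: 0.0643
```

Left drags at about 5.5–6 N, so it's rough. The tool tilted slightly under load, about 3°. Pushing the same blank back the other way should undo that and also repeat the measurement.

{"method": "step_arm", "body": {
  "targets": [
    [64, [0, 0.1, 0.1], 0],
    [64, [0, 0.15, 0.15], 0],
    [64, [0, 0.15, 0.1], 0],
    [64, [0, 0.15, 0], 0],
    [64, [0, 0.15, 0], 0],
    [64, [0, 0.15, 0], 0]
  ]
}}

```text
time: 4.68
position: [0.5625, -0.013, 0.0476]
ee_rot: [[0.031, 0.999, 0.036], [1.0, -0.031, 0.001], [0.002, 0.036, -0.999]]
contact_force: [-15.3, 0.0, 10.9]
gripper_width: 0.0639
```

{"method": "step_arm", "body": {
  "targets": [
    [64, [0, 0.15, 0], 0],
    [64, [0, 0.15, 0], 0],
    [64, [0, 0.15, 0], 0]
  ]
}}

```text
time: 4.93
position: [0.5621, -0.0128, 0.0444]
ee_rot: [[0.031, 1.0, 0.003], [1.0, -0.031, 0.003], [0.003, 0.003, -1.0]]
contact_force: [-12.0, 0.6, 7.2]
gripper_width: 0.0638
```

Tilt is gone. The near finger was pressing with a vertical component, so I'm backing off, then rising and looking.

{"method": "step_arm", "body": {
  "targets": [
    [68, [0, -0.15, -0.05], 0],
    [74, [0, -0.1, -0.1], 0],
    [74, [0, 0, -0.4], 0],
    [74, [0, 0, -0.8], 0],
    [74, [0, 0, -0.8], 0],
    [74, [0, 0, -0.4], 0]
  ]
}}

```text
time: 5.43
position: [0.5516, -0.0127, 0.1218]
ee_rot: [[0.031, 1.0, -0.006], [1.0, -0.031, 0.003], [0.003, -0.006, -1.0]]
contact_force: [0.5, 0.6, -0.1]
gripper_width: 0.0736
```

```bash
python3 - <<'E'
from h import *
from cell import env
s=env.sense(); report(s)
f=env.grab_frame("wrist"); cv2.imwrite("pics/w3.png",f["img"])
f=env.grab_frame("scene"); cv2.imwrite("pics/s3.png",cv2.resize(f["img"][180:320,120:360],None,fx=3,fy=3))
W=cloud(f)
for b in blanks(f):print(b)
E
```

```text
t 5.43 p [551.6 -12.7 121.8] ydir -1.77 F [ 0.47  0.61 -0.1 ] w 73.6 q [-0.05  0.47  1.86  0.    0.81 -0.02]
(array([  -26.5, -1800.7]), array([ 35.3, 486.1]), 89.3, np.float64(77.0), [0, 13, 101, 33])
(array([ -174.9, -1304.4]), array([212.8, 564.3]), 23.7, np.float64(77.7), [104, 26, 121, 26])
(array([ 593.2, -236.2]), array([51.8, 73.6]), 1.6, np.float64(75.1), [163, 217, 39, 25])
(array([ 586.8, -120.9]), array([72.8, 51.4]), 87.2, np.float64(75.3), [202, 235, 40, 27])
(array([557.1,  -9.7]), array([71.2, 51.6]), 87.3, np.float64(75.5), [251, 247, 42, 30])
(array([ 881.2, -147.1]), array([ 16.7, 100.6]), 88.2, np.float64(76.9), [55, 314, 60, 44])
(array([555.2, 593.3]), array([172. ,   8.6]), 0.6, np.float64(79.7), [580, 384, 31, 96])
```

View pics/s3.png

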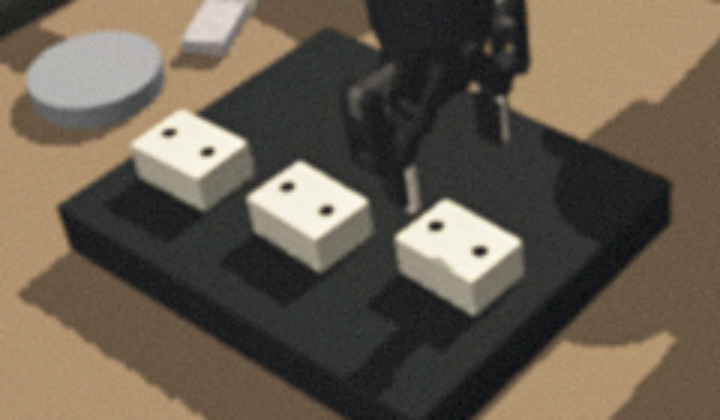

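Left blank lies flat and has moved about 33 mm. On to the middle one.

```bash
python3 - <<'E'
from h import *
from cell import env
s=env.sense()
r=plan(s,[0.583,-0.122,0.105],-2.2); print(len(r),r)
E
```

```text
4 [[-0.9, 0.28, 0.14, 0.02], [-0.9, 0.28, 0.14, 0.02], [-0.9, 0.28, 0.14, 0.02], [-0.9, 0.29, 0.14, 0.02]]
```

{"method": "step_arm", "body": {
  "targets": [
    [74, [-0.9, 0.28, 0.1], 0.02],
    [74, [-0.9, 0.28, 0.1], 0.02],
    [74, [-0.9, 0.28, 0.1], 0.02],
    [74, [-0.8, 0.25, 0.1], 0.02],
    [74, [0, 0, 0], 0],
    [74, [0, 0, 0], 0]
  ]
}}

```text
time: 6.03
position: [0.5838, -0.122, 0.1103]
ee_rot: [[0.037, 0.999, 0.002], [0.999, -0.037, 0.002], [0.003, 0.002, -1.0]]
contact_force: [0.7, -0.1, 0.1]
gripper_width: 0.0741
```

```bash
python3 - <<'E'
from h import *
from cell import env
s=env.sense();report(s)
r=plan(s,[0.583,-0.122,0.053],-2.2); print(len(r),r)
E
```

```text
t 6.03 p [ 583.8 -122.   110.3] ydir -2.09 F [ 0.75 -0.11  0.09] w 74.1 q [-0.23  0.54  1.77  0.    0.83 -0.19]
2 [[0.0, -0.01, 0.96, 0.01], [0.0, -0.01, 0.96, 0.01]]
```

{"method": "step_arm", "body": {
  "targets": [
    [74, [0, 0, 0.4], 0],
    [74, [0, 0, 0.5], 0],
    [74, [0, 0, 0.5], 0],
    [70, [0, 0, 0.4], 0],
    [66, [0, 0, 0], 0],
    [64, [0, 0, 0], 0]
  ]
}}

```text
time: 6.53
position: [0.5817, -0.1175, 0.0507]
ee_rot: [[0.034, 0.999, -0.0], [0.999, -0.034, 0.004], [0.004, -0.0, -1.0]]
contact_force: [-0.3, -0.3, 0.9]
gripper_width: 0.0639
```

{"method": "step_arm", "body": {
  "targets": [
    [64, [0, -0.1, 0], 0],
    [64, [0, -0.15, 0], 0],
    [64, [0, -0.15, 0], 0],
    [64, [0, -0.15, 0], 0]
  ]
}}

```text
time: 6.87
position: [0.5683, -0.1162, 0.0524]
ee_rot: [[0.032, 0.999, 0.008], [0.999, -0.032, 0.002], [0.002, 0.008, -1.0]]
contact_force: [4.2, 0.1, -2.5]
gripper_width: 0.0642
```

{"method": "step_arm", "body": {
  "targets": [
    [64, [0, -0.15, 0], 0],
    [64, [0, -0.15, 0], 0]
  ]
}}

```text
time: 7.03
position: [0.5601, -0.1162, 0.0536]
ee_rot: [[0.032, 0.999, 0.013], [0.999, -0.032, 0.001], [0.002, 0.013, -1.0]]
contact_force: [3.4, 0.2, -2.1]
gripper_width: 0.0638
```

{"method": "step_arm", "body": {
  "targets": [
    [64, [0, -0.15, 0], 0],
    [64, [0, -0.15, 0], 0]
  ]
}}

```text
time: 7.2
position: [0.551, -0.1161, 0.0544]
ee_rot: [[0.032, 0.999, 0.015], [0.999, -0.032, 0.001], [0.001, 0.015, -1.0]]
contact_force: [4.4, -0.6, -2.8]
gripper_width: 0.0639
```

Middle shows about 4 N: clearly not slippery, though below the stated rough band. I'll measure the right one to compare.

{"method": "step_arm", "body": {
  "targets": [
    [64, [0, -0.1, 0], 0],
    [64, [0, -0.1, 0], 0],
    [64, [0, -0.1, 0], 0]
  ]
}}

```text
time: 7.45
position: [0.541, -0.1161, 0.0547]
ee_rot: [[0.032, 0.999, 0.016], [0.999, -0.033, 0.001], [0.001, 0.016, -1.0]]
contact_force: [5.4, 0.6, -2.0]
gripper_width: 0.0642
```

{"method": "step_arm", "body": {
  "targets": [
    [68, [0, 0.15, -0.05], 0],
    [74, [0, 0.1, -0.1], 0],
    [74, [0, 0, -0.4], 0],
    [74, [0, 0, -0.8], 0],
    [74, [0, 0, -0.6], 0],
    [74, [0, 0, 0], 0]
  ]
}}

```text
time: 7.95
position: [0.5422, -0.1155, 0.1152]
ee_rot: [[0.033, 0.999, 0.001], [0.999, -0.033, 0.003], [0.004, 0.001, -1.0]]
contact_force: [0.9, 0.1, -0.4]
gripper_width: 0.074
```

```bash
python3 - <<'E'
from h import *
from cell import env
s=env.sense();report(s)
r=plan(s,[0.588,-0.236,0.105],2.4); print(len(r),r)
f=env.grab_frame("scene"); 
for b in blanks(f):
    if 0.05<b[1][0]*b[1][1]/3500/1<2 and b[0][0]<700 :print(b)
E
```

```text
t 7.95 p [ 542.2 -115.5  115.2] ydir -1.87 F [ 0.86  0.1  -0.42] w 74.0 q [-0.23  0.48  1.86  0.01  0.8  -0.2 ]
5 [[-0.79, 0.33, 0.07, -0.14], [-0.8, 0.32, 0.07, -0.14], [-0.8, 0.31, 0.07, -0.14], [-0.81, 0.3, 0.07, -0.14], [-0.81, 0.28, 0.07, -0.14]]
(array([ 593., -236.]), array([72.4, 52.2]), 89.9, np.float64(75.1), [163, 217, 39, 25])
(array([ 551.1, -121.6]), array([73.2, 52.4]), 90.0, np.float64(75.3), [214, 226, 40, 27])
(array([557. , -10.3]), array([71.3, 50.9]), 87.5, np.float64(75.5), [251, 247, 42, 29])
(array([559.5, 592.6]), array([165.1,   8.6]), 1.3, np.float64(79.8), [580, 388, 30, 92])
```

{"method": "step_arm", "body": {
  "targets": [
    [74, [-0.8, 0.33, 0.05], -0.14],
    [74, [-0.8, 0.32, 0.05], -0.14],
    [74, [-0.8, 0.31, 0.05], -0.14],
    [74, [-0.8, 0.3, 0.05], -0.14],
    [74, [-0.8, 0.28, 0.05], -0.14],
    [74, [0, 0, 0], 0],
    [74, [0, 0, 0], 0]
  ]
}}

```text
time: 8.58
position: [0.5852, -0.2381, 0.1027]
ee_rot: [[-0.047, 0.999, -0.008], [0.999, 0.047, 0.007], [0.007, -0.008, -1.0]]
contact_force: [0.1, 0.8, -0.4]
gripper_width: 0.074
```

```bash
python3 - <<'E'
from h import *
from cell import env
s=env.sense();report(s)
r=plan(s,[0.588,-0.236,0.053],2.4); print(len(r),r)
E
```

```text
t 8.58 p [ 585.2 -238.1  102.7] ydir 2.7 F [ 0.05  0.77 -0.44] w 74.0 q [-0.41  0.6   1.68  0.    0.87 -0.46]
2 [[0.03, 0.05, 0.83, 0.02], [0.03, 0.05, 0.83, 0.02]]
```

{"method": "step_arm", "body": {
  "targets": [
    [74, [0, 0.1, 0.4], 0],
    [74, [0, 0, 0.5], 0],
    [74, [0, 0, 0.5], 0],
    [70, [0, 0, 0.2], 0],
    [66, [0, 0, 0], 0],
    [64, [-0.1, 0, 0], 0]
  ]
}}

```text
time: 9.08
position: [0.5845, -0.2348, 0.0482]
ee_rot: [[-0.049, 0.999, -0.015], [0.999, 0.049, 0.01], [0.011, -0.015, -1.0]]
contact_force: [-0.4, -0.6, 0.1]
gripper_width: 0.0642
```

{"method": "step_arm", "body": {
  "targets": [
    [64, [0, -0.1, 0], 0],
    [64, [0, -0.15, 0], 0],
    [64, [0, -0.15, 0], 0],
    [64, [0, -0.15, 0], 0]
  ]
}}

```text
time: 9.42
position: [0.5695, -0.2356, 0.05]
ee_rot: [[-0.05, 0.999, -0.01], [0.999, 0.05, 0.008], [0.009, -0.01, -1.0]]
contact_force: [1.2, -0.3, -1.0]
gripper_width: 0.0639
```

{"method": "step_arm", "body": {
  "targets": [
    [64, [0, -0.15, 0], 0],
    [64, [0, -0.15, 0], 0]
  ]
}}

```text
time: 9.58
position: [0.56, -0.2364, 0.0511]
ee_rot: [[-0.05, 0.999, -0.009], [0.999, 0.05, 0.008], [0.008, -0.008, -1.0]]
contact_force: [2.3, -0.3, -0.5]
gripper_width: 0.064
```

{"method": "step_arm", "body": {
  "targets": [
    [64, [0, -0.1, 0], 0],
    [64, [0, -0.1, 0], 0]
  ]
}}

```text
time: 9.75
position: [0.553, -0.237, 0.0517]
ee_rot: [[-0.049, 0.999, -0.008], [0.999, 0.049, 0.008], [0.008, -0.008, -1.0]]
contact_force: [2.2, -0.7, -1.7]
gripper_width: 0.0641
```

{"method": "step_arm", "body": {
  "targets": [
    [64, [0, -0.1, 0], 0],
    [64, [0, -0.1, 0], 0]
  ]
}}

```text
time: 9.92
position: [0.5463, -0.2375, 0.052]
ee_rot: [[-0.049, 0.999, -0.008], [0.999, 0.049, 0.007], [0.008, -0.007, -1.0]]
contact_force: [2.0, 0.1, -1.5]
gripper_width: 0.0643
```

{"method": "step_arm", "body": {
  "targets": [
    [64, [0, -0.1, 0], 0],
    [64, [0, -0.1, 0], 0]
  ]
}}

```text
time: 10.08
position: [0.5398, -0.2379, 0.0521]
ee_rot: [[-0.049, 0.999, -0.008], [0.999, 0.049, 0.007], [0.008, -0.007, -1.0]]
contact_force: [2.4, 0.1, -1.6]
gripper_width: 0.064
```

Right is the lowest at about 2.2 N, but that's above its stated band. I'll check the moving baseline inside the free gap before trusting the difference, then push again slowly.

{"method": "step_arm", "body": {
  "targets": [
    [64, [0, 0.15, 0], 0],
    [64, [0, 0.15, 0], 0]
  ]
}}

```text
time: 10.25
position: [0.547, -0.2373, 0.0519]
ee_rot: [[-0.048, 0.999, -0.01], [0.999, 0.048, 0.008], [0.009, -0.01, -1.0]]
contact_force: [-0.1, -0.7, 0.1]
gripper_width: 0.0641
```

{"method": "step_arm", "body": {
  "targets": [
    [64, [0, 0, 0], 0],
    [64, [0, -0.05, 0], 0]
  ]
}}

```text
time: 10.42
position: [0.5468, -0.2374, 0.052]
ee_rot: [[-0.049, 0.999, -0.01], [0.999, 0.049, 0.008], [0.008, -0.009, -1.0]]
contact_force: [0.7, -0.4, -0.4]
gripper_width: 0.0641
```

{"method": "step_arm", "body": {
  "targets": [
    [64, [0, -0.05, 0], 0]
  ]
}}

```text
time: 10.5
position: [0.5454, -0.2374, 0.0519]
ee_rot: [[-0.049, 0.999, -0.01], [0.999, 0.049, 0.008], [0.008, -0.01, -1.0]]
contact_force: [-0.3, -0.3, 0.4]
gripper_width: 0.0639
```

{"method": "step_arm", "body": {
  "targets": [
    [64, [0, -0.05, 0], 0]
  ]
}}

```text
time: 10.58
position: [0.5437, -0.2374, 0.0519]
ee_rot: [[-0.049, 0.999, -0.01], [0.999, 0.049, 0.008], [0.009, -0.01, -1.0]]
contact_force: [-0.8, -0.4, 0.5]
gripper_width: 0.0644
```

{"method": "step_arm", "body": {
  "targets": [
    [64, [0, -0.05, 0], 0],
    [64, [0, -0.05, 0], 0]
  ]
}}

```text
time: 10.75
position: [0.5402, -0.2375, 0.0518]
ee_rot: [[-0.049, 0.999, -0.011], [0.999, 0.05, 0.008], [0.009, -0.01, -1.0]]
contact_force: [-0.6, 0.2, -0.1]
gripper_width: 0.0644
```

{"method": "step_arm", "body": {
  "targets": [
    [64, [0, -0.05, 0], 0],
    [64, [0, -0.05, 0], 0]
  ]
}}

```text
time: 10.92
position: [0.5372, -0.2377, 0.0519]
ee_rot: [[-0.049, 0.999, -0.01], [0.999, 0.049, 0.008], [0.008, -0.009, -1.0]]
contact_force: [1.6, 0.2, -1.6]
gripper_width: 0.0636
```

{"method": "step_arm", "body": {
  "targets": [
    [64, [0, -0.05, 0], 0]
  ]
}}

```text
time: 11.0
position: [0.5358, -0.2379, 0.0519]
ee_rot: [[-0.049, 0.999, -0.009], [0.999, 0.049, 0.008], [0.008, -0.009, -1.0]]
contact_force: [1.5, -0.0, -1.4]
gripper_width: 0.0643
```

{"method": "step_arm", "body": {
  "targets": [
    [64, [0, -0.05, 0], 0]
  ]
}}

```text
time: 11.08
position: [0.5343, -0.2379, 0.052]
ee_rot: [[-0.049, 0.999, -0.009], [0.999, 0.049, 0.008], [0.008, -0.008, -1.0]]
contact_force: [2.5, 1.2, -1.6]
gripper_width: 0.0642
```

{"method": "step_arm", "body": {
  "targets": [
    [64, [0, -0.05, 0], 0]
  ]
}}

```text
time: 11.17
position: [0.5329, -0.2381, 0.052]
ee_rot: [[-0.049, 0.999, -0.008], [0.999, 0.049, 0.008], [0.008, -0.008, -1.0]]
contact_force: [2.0, 1.3, -1.6]
gripper_width: 0.0638
```

{"method": "step_arm", "body": {
  "targets": [
    [64, [0, -0.05, 0], 0]
  ]
}}

```text
time: 11.25
position: [0.5313, -0.2382, 0.052]
ee_rot: [[-0.049, 0.999, -0.008], [0.999, 0.049, 0.008], [0.008, -0.008, -1.0]]
contact_force: [2.3, 0.5, -1.0]
gripper_width: 0.0638
```

```bash
python3 - <<'E'
from h import *
from cell import env
f=env.grab_frame("scene"); s=env.sense();report(s); print(np.round(s["wrist_torque"],2),np.round(s["joint_torque"],2))
for b in blanks(f):
    if b[0][0]<700 and b[0][1]<100:print(b)
f=env.grab_frame("wrist"); cv2.imwrite("pics/w5.png",f["img"])
f=env.grab_frame("top"); cv2.imwrite("pics/t5.png",cv2.resize(f["img"][110:290,290:510],None,fx=3,fy=3))
E
```

```text
t 11.3 p [ 531.  -238.2   52. ] ydir 2.82 F [ 1.03 -0.5  -0.45] w 63.8 q [-0.44  0.62  1.81  0.    0.72 -0.5 ]
[-0.04 -0.13 -0.03] [ 1.700e-01 -5.666e+01 -1.793e+01 -2.000e-02  4.000e-01 -1.000e-02]
(array([ -957. , -1022.2]), array([ 36.2, 575.1]), 11.5, np.float64(76.8), [267, 0, 107, 13])
(array([  -26.5, -1800.2]), array([ 41. , 483.7]), 89.0, np.float64(77.0), [0, 13, 101, 32])
(array([ 547.3, -237.8]), array([64.4, 69.7]), 2.6, np.float64(75.2), [184, 205, 34, 24])
(array([ 551.2, -122.2]), array([73.6, 52.1]), 89.4, np.float64(75.2), [214, 226, 40, 27])
(array([557.9, -10. ]), array([73.2, 51.5]), 87.7, np.float64(75.5), [251, 247, 42, 30])
```

View pics/w5.png

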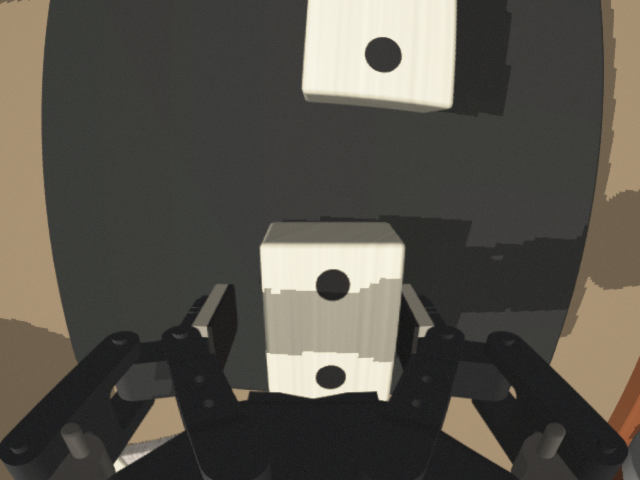

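View pics/t5.png

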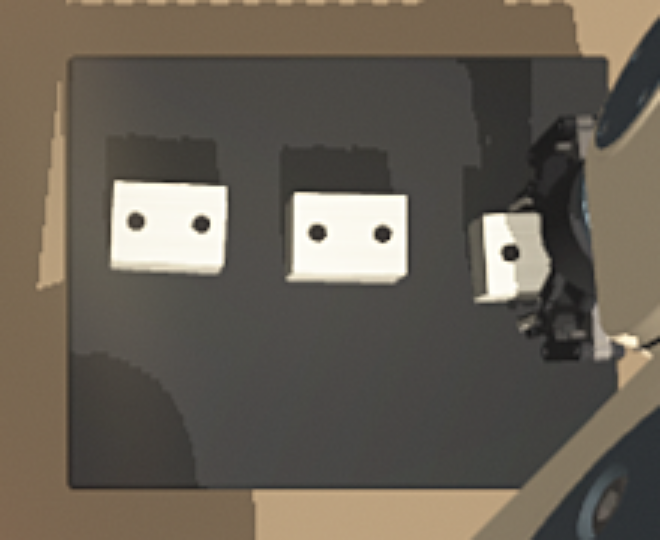

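All three are flat; right has slid about 50 mm and consistently shows the least drag. Since picking the wrong blank can't be undone, I'll re-test the middle one at the same slow speed.

{"method": "step_arm", "body": {
  "targets": [
    [70, [0, 0.15, -0.05], 0],
    [74, [0, 0.05, -0.1], 0],
    [74, [0, 0, -0.5], 0],
    [74, [0, 0, -0.8], 0],
    [74, [0, 0, -0.5], 0],
    [74, [0, 0, 0], 0]
  ]
}}

```text
time: 11.9
position: [0.5372, -0.2377, 0.112]
ee_rot: [[-0.049, 0.999, -0.014], [0.999, 0.049, 0.01], [0.01, -0.013, -1.0]]
contact_force: [0.0, -0.6, -0.2]
gripper_width: 0.074
```

```bash
python3 - <<'E'
from h import *
from cell import env
s=env.sense();report(s)
r=plan(s,[0.547,-0.122,0.105],0); print(len(r),r)
E
```

```text
t 11.9 p [ 537.2 -237.7  112. ] ydir 2.84 F [ 0.03 -0.65 -0.18] w 74.0 q [-0.44  0.53  1.78  0.    0.85 -0.49]
4 [[0.96, 0.13, 0.06, 0.12], [0.96, 0.12, 0.06, 0.12], [0.96, 0.11, 0.06, 0.12], [0.96, 0.09, 0.06, 0.12]]
```

{"method": "step_arm", "body": {
  "targets": [
    [74, [0.96, 0.13, 0.05], 0.12],
    [74, [0.96, 0.12, 0.05], 0.12],
    [74, [0.96, 0.1, 0.05], 0.12],
    [74, [0.85, 0.1, 0.05], 0.1],
    [74, [0, 0, 0], 0],
    [74, [0, 0, 0], 0]
  ]
}}

```text
time: 12.4
position: [0.5486, -0.1227, 0.1061]
ee_rot: [[0.004, 1.0, -0.011], [1.0, -0.004, 0.008], [0.008, -0.011, -1.0]]
contact_force: [0.1, -0.8, -0.5]
gripper_width: 0.0738
```

```bash
python3 - <<'E'
from h import *
from cell import env
s=env.sense();report(s)
r=plan(s,[0.547,-0.122,0.052],0); print(len(r),r)
E
```

```text
t 12.4 p [ 548.6 -122.7  106.1] ydir -0.2 F [ 0.08 -0.77 -0.47] w 73.8 q [-0.24  0.51  1.84  0.01  0.8  -0.24]
2 [[0.01, -0.03, 0.9, -0.02], [0.01, -0.03, 0.9, -0.02]]
```

{"method": "step_arm", "body": {
  "targets": [
    [74, [-0.1, 0, 0.4], 0],
    [74, [-0.05, 0, 0.5], 0],
    [74, [0, 0, 0.5], 0],
    [70, [0, 0, 0.25], 0],
    [66, [0, 0, 0], 0],
    [64, [0, 0, 0], 0]
  ]
}}

```text
time: 12.9
position: [0.5475, -0.1315, 0.0508]
ee_rot: [[0.005, 1.0, -0.012], [1.0, -0.005, 0.007], [0.007, -0.012, -1.0]]
contact_force: [1.0, 0.1, 0.4]
gripper_width: 0.0637
```

{"method": "step_arm", "body": {
  "targets": [
    [64, [0, -0.1, 0], 0],
    [64, [0, -0.1, 0], 0],
    [64, [0, -0.05, 0], 0],
    [64, [0, -0.05, 0], 0],
    [64, [0, -0.05, 0], 0]
  ]
}}

```text
time: 13.32
position: [0.5397, -0.1334, 0.0527]
ee_rot: [[0.007, 1.0, -0.004], [1.0, -0.007, 0.005], [0.005, -0.004, -1.0]]
contact_force: [3.3, 0.5, -2.1]
gripper_width: 0.0639
```

{"method": "step_arm", "body": {
  "targets": [
    [64, [0, -0.05, 0], 0],
    [64, [0, -0.05, 0], 0]
  ]
}}

```text
time: 13.48
position: [0.5383, -0.1338, 0.0538]
ee_rot: [[0.007, 1.0, 0.001], [1.0, -0.007, 0.004], [0.004, 0.001, -1.0]]
contact_force: [4.7, 0.3, -2.3]
gripper_width: 0.0641
```

{"method": "step_arm", "body": {
  "targets": [
    [64, [0, -0.05, 0], 0],
    [64, [0, -0.05, 0], 0]
  ]
}}

```text
time: 13.65
position: [0.5363, -0.134, 0.0546]
ee_rot: [[0.007, 1.0, 0.003], [1.0, -0.007, 0.003], [0.003, 0.003, -1.0]]
contact_force: [4.8, -1.3, -1.5]
gripper_width: 0.0636
```

{"method": "step_arm", "body": {
  "targets": [
    [64, [0, -0.05, 0], 0],
    [64, [0, -0.05, 0], 0]
  ]
}}

```text
time: 13.82
position: [0.5336, -0.134, 0.0549]
ee_rot: [[0.007, 1.0, 0.005], [1.0, -0.007, 0.003], [0.003, 0.005, -1.0]]
contact_force: [5.0, -0.2, -1.7]
gripper_width: 0.0641
```

{"method": "step_arm", "body": {
  "targets": [
    [64, [0, -0.05, 0], 0],
    [64, [0, -0.05, 0], 0]
  ]
}}

```text
time: 13.98
position: [0.5307, -0.1341, 0.055]
ee_rot: [[0.007, 1.0, 0.005], [1.0, -0.007, 0.003], [0.003, 0.005, -1.0]]
contact_force: [5.2, -0.7, -2.1]
gripper_width: 0.0639
```

At the same slow speed the middle blank gives about 5 N, with noticeable stick as it got moving. The right one gave about 2 N and slid freely, and the left about 6 N. The right blank is the polished one, so I'm going to pick it up.

{"method": "step_arm", "body": {
  "targets": [
    [70, [0, 0.15, -0.05], 0],
    [74, [0, 0.05, -0.1], 0],
    [74, [0, 0, -0.5], 0],
    [74, [0, 0, -0.8], 0],
    [74, [0, 0, -0.5], 0],
    [74, [0, 0, 0], 0]
  ]
}}

```text
time: 14.48
position: [0.5292, -0.1326, 0.1132]
ee_rot: [[0.006, 1.0, -0.014], [1.0, -0.006, 0.007], [0.007, -0.014, -1.0]]
contact_force: [1.4, -0.1, -0.2]
gripper_width: 0.074
```

```bash
python3 - <<'E'
from h import *
from cell import env
s=env.sense();report(s)
f=env.grab_frame("scene")
for b in blanks(f):
    if 400<b[0][0]<700 and b[0][1]<100:print(b)
r=plan(s,[0.538,-0.237,0.105],2.8); print(len(r),r)
E
```

```text
t 14.48 p [ 529.2 -132.6  113.2] ydir -0.34 F [ 1.37 -0.14 -0.22] w 74.0 q [-0.27  0.48  1.87  0.    0.8  -0.27]
(array([ 541.1, -239.6]), array([50.1, 73.7]), 2.1, np.float64(75.0), [181, 205, 32, 24])
(array([ 541.9, -122.5]), array([72.9, 52.2]), 84.6, np.float64(75.2), [218, 224, 39, 26])
(array([557.1, -10.7]), array([72.5, 52.5]), 88.7, np.float64(75.4), [251, 247, 42, 29])
4 [[-0.87, 0.08, 0.07, -0.13], [-0.87, 0.07, 0.07, -0.13], [-0.87, 0.05, 0.07, -0.13], [-0.87, 0.04, 0.07, -0.13]]
```

{"method": "step_arm", "body": {
  "targets": [
    [74, [-0.87, 0.08, 0.05], -0.13],
    [74, [-0.87, 0.07, 0.05], -0.13],
    [74, [-0.87, 0.05, 0.05], -0.13],
    [74, [-0.8, 0.04, 0.05], -0.13],
    [74, [0, 0, 0], 0],
    [74, [0, 0, 0], 0]
  ]
}}

```text
time: 15.03
position: [0.5328, -0.2356, 0.099]
ee_rot: [[-0.054, 0.998, -0.025], [0.998, 0.054, 0.012], [0.013, -0.025, -1.0]]
contact_force: [0.1, 0.1, -0.7]
gripper_width: 0.0738
```

```bash
python3 - <<'E'
from h import *
from cell import env
s=env.sense();report(s)
r=plan(s,[0.538,-0.238,0.05],2.8); print(len(r),r)
E
```

```text
t 15.03 p [ 532.8 -235.6   99. ] ydir 3.12 F [ 0.11  0.12 -0.67] w 73.8 q [-0.44  0.55  1.79  0.    0.83 -0.49]
2 [[-0.04, 0.09, 0.82, 0.03], [-0.04, 0.09, 0.82, 0.03]]
```

{"method": "step_arm", "body": {
  "targets": [
    [74, [-0.1, 0.15, 0.4], 0],
    [74, [0, 0.05, 0.5], 0],
    [74, [0, 0, 0.5], 0],
    [70, [0, 0, 0.1], 0],
    [64, [0, 0, 0], 0],
    [58, [0, 0, 0], 0]
  ],
  "newtons": 60
}}

```text
time: 15.53
position: [0.5339, -0.2329, 0.0486]
ee_rot: [[-0.054, 0.998, -0.034], [0.998, 0.055, 0.016], [0.018, -0.033, -0.999]]
contact_force: [-0.4, -0.1, 0.7]
gripper_width: 0.0579
```

{"method": "step_arm", "body": {
  "targets": [
    [45, [0, 0, 0], 0],
    [40, [0, 0, 0], 0],
    [40, [0, 0, 0], 0],
    [40, [0, 0, 0], 0],
    [40, [0, 0, 0], 0],
    [40, [0, 0, 0], 0]
  ],
  "newtons": 60
}}

```text
time: 16.03
position: [0.5333, -0.2314, 0.0496]
ee_rot: [[-0.055, 0.998, -0.035], [0.998, 0.056, 0.017], [0.019, -0.034, -0.999]]
contact_force: [-0.0, -0.4, -6.1]
gripper_width: 0.049
```

```bash
python3 - <<'E'
from h import *
from cell import env
f=env.grab_frame("scene"); s=env.sense();report(s)
cv2.imwrite("pics/s6.png",cv2.resize(f["img"][150:290,120:360],None,fx=3,fy=3))
E
```

```text
t 16.08 p [ 533.3 -231.4   49.6] ydir 3.2 F [-0.08  0.03 -5.46] w 49.0 q [-0.43  0.63  1.79  0.    0.76 -0.49]
```

View pics/s6.png

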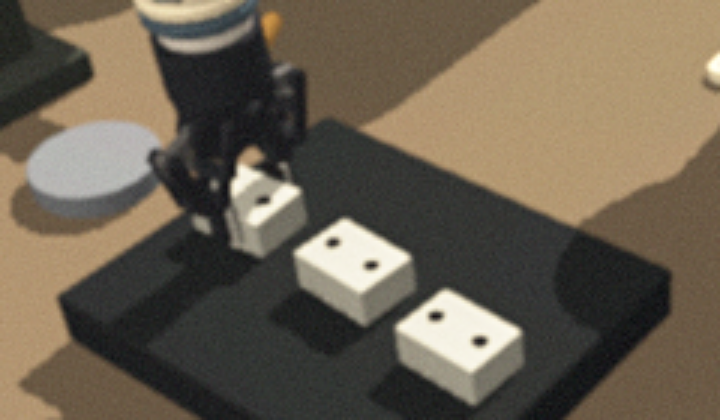

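Gripped at 49 mm width. I'm raising the grip force and lifting.

{"method": "step_arm", "body": {
  "targets": [
    [40, [0, 0, 0], 0],
    [40, [0, 0, -0.2], 0],
    [40, [0, 0, -0.4], 0],
    [40, [0, 0, -0.7], 0],
    [40, [0, 0, -0.8], 0],
    [40, [0, 0, -0.8], 0],
    [40, [0, 0, -0.4], 0],
    [40, [0, 0, 0], 0]
  ],
  "newtons": 90
}}

```text
time: 16.75
position: [0.5337, -0.2319, 0.1539]
ee_rot: [[-0.054, 0.998, -0.043], [0.998, 0.055, 0.02], [0.023, -0.041, -0.999]]
contact_force: [0.4, -0.5, -6.8]
gripper_width: 0.0482
```

```bash
python3 - <<'E'
from h import *
from cell import env
f=env.grab_frame("scene"); s=env.sense();report(s); print(np.round(s["ee_rot"],3))
cv2.imwrite("pics/s7.png",cv2.resize(f["img"][120:290,120:360],None,fx=3,fy=3))
r=plan(s,[0.523,0.274,0.145],4.75); print(len(r)); 
for x in r: print(x)
E
```

```text
t 16.8 p [ 533.5 -231.8  153.1] ydir 3.18 F [ 0.8  -0.05 -7.3 ] w 48.7 q [-0.43  0.48  1.75  0.    0.96 -0.49]
[[-0.054  0.998 -0.043]
 [ 0.998  0.055  0.021]
 [ 0.023 -0.042 -0.999]]
17
[0.99, 0.03, 0.02, -0.02]
[0.99, 0.04, 0.02, -0.02]
[0.99, 0.04, 0.02, -0.02]
[0.99, 0.04, 0.02, -0.02]
[0.99, 0.04, 0.02, -0.02]
[0.99, 0.04, 0.02, -0.02]
[0.99, 0.04, 0.02, -0.02]
[0.99, 0.05, 0.02, -0.02]
[0.99, 0.05, 0.02, -0.02]
[0.99, 0.05, 0.02, -0.02]
[0.99, 0.05, 0.02, -0.02]
[0.99, 0.05, 0.02, -0.02]
[0.99, 0.05, 0.02, -0.02]
[0.99, 0.06, 0.02, -0.02]
[0.99, 0.06, 0.02, -0.02]
[0.99, 0.06, 0.02, -0.02]
[0.99, 0.06, 0.02, -0.02]
```

View pics/s7.png

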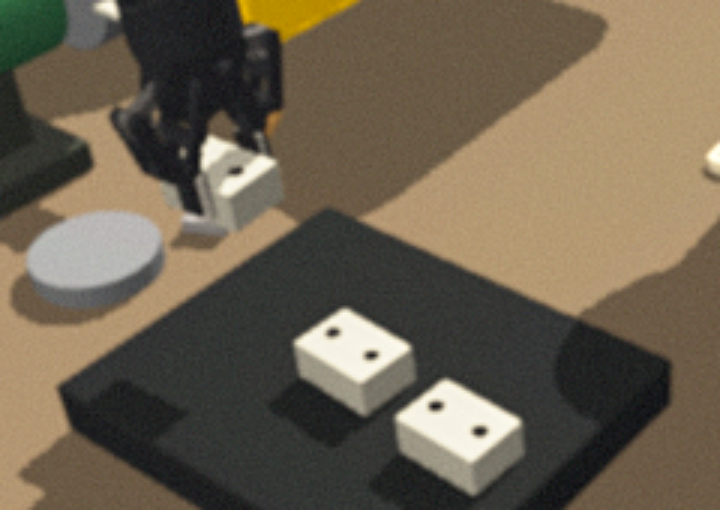

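The blank is held firmly, reading about 7 N of weight. I'm carrying it to the tray.

{"method": "step_arm", "body": {
  "targets": [
    [40, [0.4, 0, 0], 0],
    [40, [0.7, 0, 0], 0],
    [40, [0.9, 0.05, 0], 0],
    [40, [0.9, 0.05, 0], 0],
    [40, [0.9, 0.05, 0], 0],
    [40, [0.9, 0.05, 0], 0],
    [40, [0.9, 0.05, 0], 0],
    [40, [0.9, 0.05, 0], 0],
    [40, [0.9, 0.05, 0], 0],
    [40, [0.9, 0.05, 0], 0]
  ]
}}

```text
time: 17.63
position: [0.522, 0.0278, 0.1492]
ee_rot: [[-0.045, 0.997, -0.061], [0.999, 0.046, 0.023], [0.026, -0.059, -0.998]]
contact_force: [0.7, 0.3, -8.1]
gripper_width: 0.0487
```

{"method": "step_arm", "body": {
  "targets": [
    [40, [0.9, 0.05, 0], 0],
    [40, [0.9, 0.05, 0], 0],
    [40, [0.9, 0.05, 0], 0],
    [40, [0.9, 0.05, 0], 0],
    [40, [0.7, 0.05, 0], 0],
    [40, [0.4, 0.05, 0], 0],
    [40, [0.2, 0, 0], 0],
    [40, [0, 0, 0], 0]
  ]
}}

```text
time: 18.3
position: [0.5129, 0.1891, 0.144]
ee_rot: [[-0.051, 0.996, -0.078], [0.998, 0.053, 0.021], [0.025, -0.077, -0.997]]
contact_force: [0.8, -0.1, -8.6]
gripper_width: 0.0488
```

```bash
python3 - <<'E'
from h import *
from cell import env
s=env.sense();report(s); print(np.round(s["ee_rot"],3))
r=plan(s,[0.525,0.268,0.1],4.75); print(len(r)); 
for x in r: print(x)
E
```

```text
t 18.3 p [512.9 189.1 144. ] ydir 3.02 F [ 0.77 -0.07 -8.63] w 48.8 q [0.31 0.46 1.82 0.05 0.93 0.22]
[[-0.051  0.996 -0.078]
 [ 0.998  0.053  0.021]
 [ 0.025 -0.077 -0.997]]
4
[0.65, 0.14, 0.37, -0.07]
[0.65, 0.14, 0.37, -0.07]
[0.65, 0.14, 0.37, -0.07]
[0.65, 0.15, 0.37, -0.07]
```

{"method": "step_arm", "body": {
  "targets": [
    [40, [0.5, 0.1, 0.2], 0],
    [40, [0.8, 0.15, 0.3], 0],
    [40, [0.8, 0.15, 0.3], 0],
    [40, [0.6, 0.1, 0.2], 0],
    [40, [0.3, 0, 0.1], 0],
    [40, [0, 0, 0], 0]
  ]
}}

```text
time: 18.8
position: [0.5193, 0.2765, 0.1079]
ee_rot: [[-0.046, 0.995, -0.083], [0.999, 0.047, 0.016], [0.02, -0.082, -0.996]]
contact_force: [-0.2, -1.5, -8.6]
gripper_width: 0.0485
```

```bash
python3 - <<'E'
from h import *
from cell import env
f=env.grab_frame("scene"); s=env.sense();report(s); print(np.round(s["ee_rot"],3))
cv2.imwrite("pics/s8.png",cv2.resize(f["img"][200:400,300:500],None,fx=3,fy=3))
f=env.grab_frame("top"); cv2.imwrite("pics/t8.png",cv2.resize(f["img"][130:280,120:320],None,fx=3,fy=3))
E
```

```text
t 18.85 p [519.3 275.6 108.1] ydir 2.7 F [ 0.36 -0.02 -8.17] w 48.7 q [0.44 0.56 1.74 0.06 0.91 0.36]
[[-0.046  0.995 -0.083]
 [ 0.999  0.047  0.015]
 [ 0.019 -0.083 -0.996]]
```

View pics/s8.png

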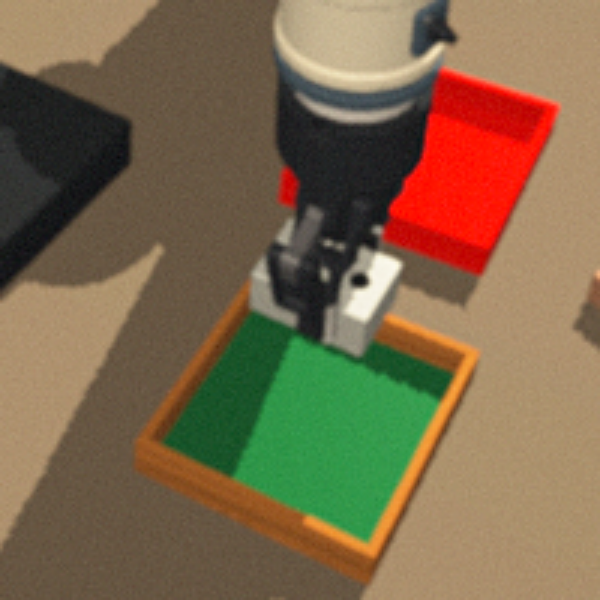

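View pics/t8.png

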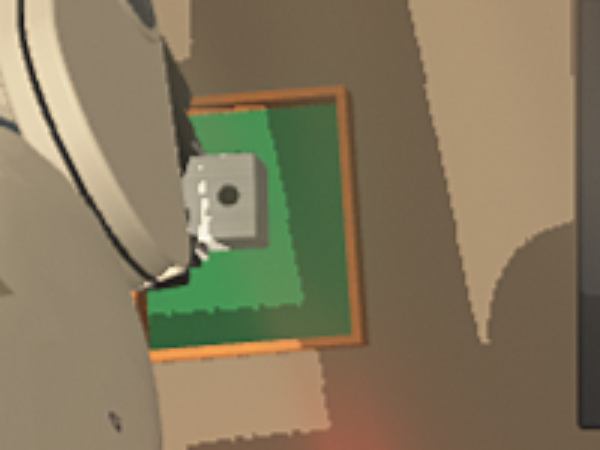

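The blank is centred over the green-lined tray, both in the scene view and the top view (blank at (225,195), tray centre around (245,225)). I'm lowering it slowly.

{"method": "step_arm", "body": {
  "targets": [
    [40, [0, 0.1, 0.3], 0],
    [40, [0, 0.1, 0.5], 0],
    [40, [0, 0.1, 0.5], 0],
    [40, [0, 0.1, 0.5], 0],
    [40, [0, 0, 0.4], 0],
    [40, [0, 0, 0.2], 0],
    [40, [0, 0, 0], 0]
  ]
}}

```text
time: 19.48
position: [0.5282, 0.2693, 0.0331]
ee_rot: [[-0.039, 0.996, -0.08], [0.999, 0.04, 0.015], [0.018, -0.079, -0.997]]
contact_force: [0.6, -0.7, -8.1]
gripper_width: 0.0484
```

{"method": "step_arm", "body": {
  "targets": [
    [40, [0, 0, 0.1], 0],
    [40, [0, 0, 0.1], 0]
  ]
}}

```text
time: 19.65
position: [0.528, 0.2688, 0.0273]
ee_rot: [[-0.038, 0.996, -0.08], [0.999, 0.039, 0.015], [0.018, -0.079, -0.997]]
contact_force: [-0.4, 0.5, -8.6]
gripper_width: 0.0487
```

{"method": "step_arm", "body": {
  "targets": [
    [40, [0, 0, 0.1], 0],
    [40, [0, 0, 0.1], 0],
    [40, [0, 0, 0.1], 0]
  ]
}}

```text
time: 19.9
position: [0.5283, 0.2693, 0.0191]
ee_rot: [[-0.038, 0.996, -0.077], [0.999, 0.039, 0.017], [0.02, -0.076, -0.997]]
contact_force: [-0.6, -0.4, -8.5]
gripper_width: 0.0486
```

{"method": "step_arm", "body": {
  "targets": [
    [40, [0, 0, 0.07], 0],
    [40, [0, 0, 0.07], 0]
  ]
}}

```text
time: 20.07
position: [0.5283, 0.2697, 0.0149]
ee_rot: [[-0.038, 0.996, -0.076], [0.999, 0.04, 0.017], [0.02, -0.075, -0.997]]
contact_force: [-0.6, -0.4, -8.9]
gripper_width: 0.0483
```

{"method": "step_arm", "body": {
  "targets": [
    [40, [0, 0, 0.07], 0]
  ]
}}

```text
time: 20.15
position: [0.5282, 0.2699, 0.0127]
ee_rot: [[-0.038, 0.996, -0.076], [0.999, 0.04, 0.017], [0.02, -0.075, -0.997]]
contact_force: [-0.0, -0.0, -7.8]
gripper_width: 0.0486
```

{"method": "step_arm", "body": {
  "targets": [
    [40, [0, 0, 0.05], 0]
  ]
}}

```text
time: 20.23
position: [0.5281, 0.2701, 0.0115]
ee_rot: [[-0.038, 0.996, -0.076], [0.999, 0.04, 0.017], [0.02, -0.075, -0.997]]
contact_force: [-5.7, -3.9, 16.4]
gripper_width: 0.0486
```

{"method": "step_arm", "body": {
  "targets": [
    [40, [0, 0, 0.05], 0]
  ]
}}

```text
time: 20.32
position: [0.5283, 0.2703, 0.0115]
ee_rot: [[-0.039, 0.996, -0.075], [0.999, 0.04, 0.017], [0.02, -0.075, -0.997]]
contact_force: [-6.0, -3.7, 19.8]
gripper_width: 0.0488
```

{"method": "step_arm", "body": {
  "targets": [
    [40, [0, 0, 0.04], 0]
  ]
}}

```text
time: 20.4
position: [0.5288, 0.2705, 0.0116]
ee_rot: [[-0.039, 0.996, -0.074], [0.999, 0.04, 0.018], [0.021, -0.074, -0.997]]
contact_force: [-1.7, -1.6, 0.3]
gripper_width: 0.0485
```

It touched down at the expected height, TCP 11.5 mm against a predicted 10.6. I'm opening the fingers to release it.

{"method": "step_arm", "body": {
  "targets": [
    [51, [0, 0, 0], 0],
    [54, [0, 0, 0], 0],
    [60, [0, 0, -0.05], 0],
    [66, [0, 0, -0.1], 0],
    [70, [0, 0, -0.1], 0],
    [70, [0, 0, 0], 0]
  ],
  "newtons": 20
}}

```text
time: 20.9
position: [0.5326, 0.272, 0.0227]
ee_rot: [[-0.039, 0.997, -0.068], [0.999, 0.04, 0.021], [0.023, -0.067, -0.997]]
contact_force: [-0.5, 0.4, 1.1]
gripper_width: 0.0701
```

```bash
python3 - <<'E'
from h import *
from cell import env
f=env.grab_frame("scene"); s=env.sense();report(s)
cv2.imwrite("pics/s9.png",cv2.resize(f["img"][240:400,320:480],None,fx=3.7,fy=3.7))
f=env.grab_frame("wrist"); cv2.imwrite("pics/w9.png",f["img"])
E
```

```text
t 20.95 p [532.5 272.   22.6] ydir 2.32 F [ 0.51  0.66 -0.22] w 70.2 q [0.43 0.7  1.75 0.07 0.75 0.34]
```

View pics/s9.png

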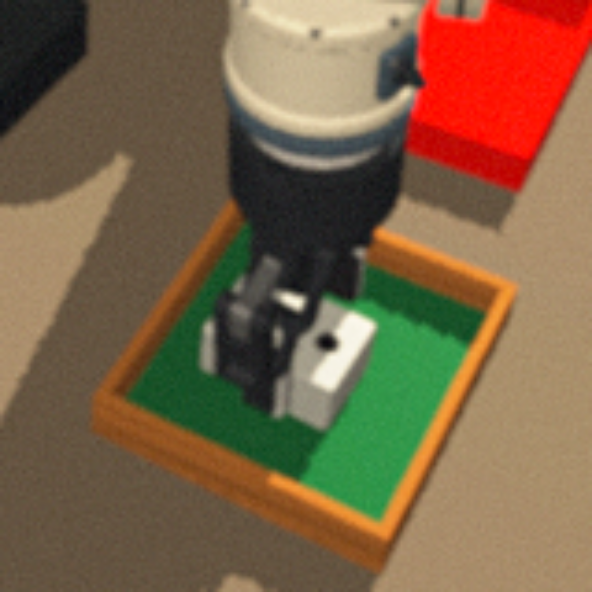

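View pics/w9.png

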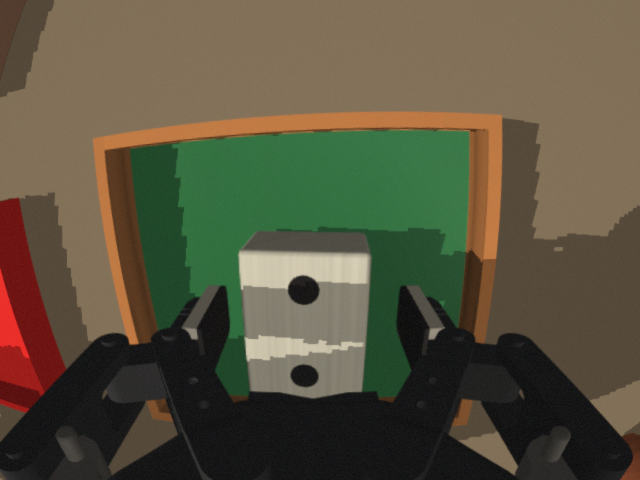

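The blank lies in the tray, with clear gaps to both pads at (210,315) and (420,310). I'm pulling straight up along the tool axis and looking again.

{"method": "step_arm", "body": {
  "targets": [
    [72, [0, 0, -0.3], 0],
    [72, [0, 0, -0.5], 0],
    [72, [0, 0, -0.8], 0],
    [72, [0, 0, -0.9], 0],
    [72, [0, 0, -0.9], 0],
    [72, [0, 0, -0.9], 0],
    [72, [0, 0, -0.5], 0],
    [72, [0.8, 0, 0], 0],
    [72, [0.8, 0, 0], 0],
    [72, [0.8, 0, 0], 0]
  ]
}}

```text
time: 21.83
position: [0.5396, 0.3377, 0.1792]
ee_rot: [[-0.033, 0.997, -0.07], [0.999, 0.034, 0.019], [0.021, -0.07, -0.997]]
contact_force: [0.4, -0.3, -0.3]
gripper_width: 0.0719
```

{"method": "step_arm", "body": {
  "targets": [
    [72, [0.9, 0, -0.3], 0],
    [72, [0.9, 0, -0.3], 0],
    [72, [0.9, 0, -0.3], 0],
    [72, [0.5, 0, 0], 0],
    [72, [0, 0, 0], 0],
    [72, [0, 0, 0], 0]
  ]
}}

```text
time: 22.33
position: [0.5367, 0.4407, 0.2126]
ee_rot: [[-0.036, 0.997, -0.069], [0.999, 0.037, 0.021], [0.023, -0.068, -0.997]]
contact_force: [0.6, -0.1, -0.1]
gripper_width: 0.072
```

```bash
python3 - <<'E'
from h import *
from cell import env
s=env.sense();report(s)
for n in ["scene","top"]:
    f=env.grab_frame(n); cv2.imwrite(f"pics/{n}10.png",f["img"])
    W=cloud(f); hsv=cv2.cvtColor(f["img"],cv2.COLOR_BGR2HSV)
    for b in blanks(f):
        if 400<b[0][0]<700 and b[0][1]<100:print(n,b)
    m=(W[...,2]>.032)&(W[...,2]<.048)&(f["range_z"]>0)&(abs(W[...,0]-.523)<.065)&(abs(W[...,1]-.274)<.06)
    p=W[m]
    if len(p)>50:
        r=cv2.minAreaRect((p[:,:2]*1000).astype(np.float32)); A=np.c_[p[:,:2],np.ones(len(p))]; c=np.linalg.lstsq(A,p[:,2],rcond=None)[0]
        print(n,"tray blank",r,np.median(p[:,2]),"slope",np.round(c[:2],3),len(p))
E
```

```text
t 22.33 p [536.7 440.7 212.6] ydir 2.15 F [ 0.62 -0.12 -0.07] w 72.0 q [0.65 0.56 1.45 0.06 1.18 0.58]
scene (array([ 542.1, -122.5]), array([72.9, 52.6]), 86.8, np.float64(75.2), [218, 224, 39, 27])
scene (array([557.3, -11.1]), array([72.7, 52.7]), 89.1, np.float64(75.5), [251, 247, 42, 30])
scene tray blank ((532.7080688476562, 263.33074951171875), (52.86460876464844, 69.89432525634766), 1.6498398780822754) 0.03701516564374581 slope [-0.013 -0.001] 908
top (array([553.2, -10.8]), array([70. , 50.4]), 87.9, np.float64(77.9), [326, 170, 39, 29])
top (array([ 537.9, -122.5]), array([70.7, 50.3]), 86.8, np.float64(77.9), [386, 178, 40, 30])
top tray blank ((528.8515625, 262.3112487792969), (50.6152458190918, 69.77177429199219), 1.659122109413147) 0.038879541423907406 slope [0.009 0.004] 943
```

View pics/scene10.png

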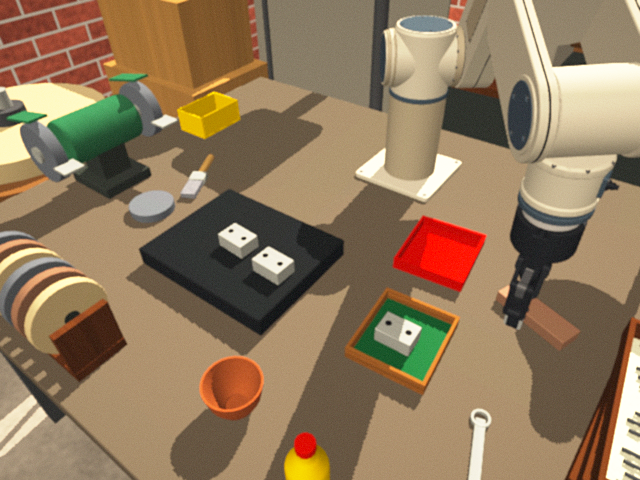

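The blank lies flat in the green tray at (398,332) with its top at 38 mm, so its centre is at 22 mm. The two rough blanks lie flat on the plate, and the robot is clear of everything.

```bash
python3 -c "
from cell import env
print(env.hand_in())"
```

```text
the job is handed in; nothing more can be done
None
```

I picked the right-hand blank as the polished one, laid it in the green-lined tray and handed the job in at about 22 s. No verdict came back.

**Which blank:** I dragged each blank 30–60 mm towards the robot. The left dragged at about 6 N, the middle at about 5 N (checked again slowly) and the right at about 2 N.
- **Mismatch:** the right's 2 N is above the stated 0.5–0.9 N, and the middle's 5 N is just below 5.5 N. The tool tilted a little under load, which may explain it. I chose by the clear gap and the repeat tests, not by the exact values.
- **Push back:** when I pushed the left blank back the other way, the finger pressed with up to 15 N and the blank hardly moved, so I stopped and backed off.

**Last checks:**
- **Polished blank:** the cameras show it flat (slope about 0.01) near the middle of the tray, with its centre at about 22 mm. It went down slowly, with a peak force of about 20 N at contact.
- **Rough blanks:** both lie flat on the plate and were never gripped.
- **Robot:** the gripper is clear of everything, and the red tray was left alone.

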